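# Stand the photo frames on the sloped rack and light them with the desk lamp

## Robot

A 7-joint arm with a two-finger parallel gripper is mounted at the origin on the work surface. World frame = base frame: x ahead of the robot, y to its left, z up, the work surface at z = 0. Lengths are in mm, angles in rad, forces in N, time in s.
With the tool pointing down it reaches from about 400 to 875 mm from the base axis. Payload 19.3 kg.
Tool frame: the origin (TCP) lies at the very end of the fingers, on their centre line; the grasp point (between the pads) lies 19 mm behind it (grip_point_offset is the z of the grasp point in the tool frame, in mm); z points along the fingers, x is the direction in which the jaws open and shut, and the axes are right-handed (so a half turn about z gives the same grasp; the last joint's range is limited). The gripper opens to 85 mm and grips with 20 to 120 N. Pads are 22 mm wide; open, the fingers measure 114 mm over their backs; the gripper's body (76 mm by 85 mm) begins 54 mm behind the grasp point. The pads swing forward as they close: fully open they stand 13 mm farther back than shut.
Start: joints at [1.271, 0.521, -0.036, 1.599, 0.021, 1.021, -0.113], TCP at [142.336, -608.568, 231.291] pointing down, gripper open.
Joint ranges: [-2.91, 2.91], [-0.3, 2.13], [-1.5, 1.42], [0.17, 2.43], [-1.26, 4.41], [0.16, 1.93], [-2.52, 2.52]. Speed limits (rad/s): [1.89, 1.89, 2.39, 2.39, 3.01, 3.01, 3.01].

## Interface

Orientations are given as a 3x3 rotation matrix whose columns are the frame's x, y, z axes.
In Python, from workcell import movep, movel, goto_joints, open_gripper, clamp, wait, inverse_kinematics, read_state, camera, PlanningError, finish_job, grip_point_offset gives the robot as it stands. Calls block until the motion is done:
- movep(position, orientation): joint-space move of the TCP to a pose.
- movel(position, frame=None, max_speed=150, guard=None): straight line of the TCP; frame=None keeps the orientation; max_speed is the mean speed in mm/s. With guard (N) it stops when the force on the tool has changed by that much, and returns True; else False.
- goto_joints(angles): joint-space move.
- open_gripper() and clamp(): open the fingers fully, or close them until they stop; the grip force is fixed at half the most.
- wait(seconds).
- inverse_kinematics(position, orientation): joint angles nearest the present ones, or None.
- read_state(): the state.
- camera(name): name is "scene" or "top" or "wrist"; returns a dict with "image" (384x512x3 uint8, blue, green, red), "range_z" (384x512 float32, mm along the optical axis (not along the pixel's ray), 0 where there is no reading), "fx", "fy", "cx", "cy" (pixels), "dist_coeffs" ([k1, k2, p1, p2, k3] as OpenCV has them; the pictures are not rectified), "cam_to_world" (4x4, takes a point from camera to world coordinates). Camera axes: x right, y up, looking along -z (the intrinsics and any distortion apply to the point x, -y, -z); pixel columns grow to the right and rows downward; lengths in mm; the calibration is good to about 2 mm. A picture is of the moment at which its call begins.
A pose or a line that the arm cannot do raises PlanningError and nothing moves.
- finish_job(): hands the job in, once; it reports no verdict.
The state is a dict: "time": time; "qpos": joint angles; "qvel": joint speeds; "joint_efforts": joint torques, N m; "eef_pos": TCP position; "tool_rot": TCP orientation; "ft_force": force on the tool from outside, world axes, zero at the start; "torque": the same for the moment, N m; "finger_gap": finger opening in mm.
Only numpy, scipy, OpenCV 4.12 (cv2) and the standard library are available. Lean on these libraries where they do the work, as an engineer would, in place of code of your own. Each camera call takes 0.05 s, during which the arm holds its last target.

## Task

The lamp's head hangs over the sloped picture rack: first swing it by its knob to the left until the whole head is past the rack's end, then set every dark wooden photo frame on the desk on the rack, side by side without overlapping, pictures outward, each lying flat against the slope with its long side straight up the slope and its lower end down on the lip. When all are up, swing the lamp back so that its head is over the middle of the rack's width, and leave it there. Do not knock over the mug.

Things in the scene. Friction and masses are not known exactly. Their poses are not given: they have to be found in the camera images.
- panel: Sloped face of the fixed pale wood picture rack. Origin: on the surface at the lip's foot, mid-width, 60 mm above the desk; x runs up the slope (25 deg, rising away from the robot), y left along the width, z out of the surface. 400 mm wide (y), 110 mm up the slope (x 0-110); longer frames stick out over the top. Lip: along the whole lower edge, inner face at x=0, 10 mm thick, 10 mm high.
- lamp (a joint): Swing of the lamp's level arm about its upright post (rad), -0.35 to 2.3. About 0 at the start: arm pointing right along the rack, head over it. Grows as the head swings towards the robot and on round to the left (1.57: pointing at the robot's side of the desk). Stiff: about 1.5 N at the knob moves it; it stays where it is left.
- lamp_knob (a point): Top, on its axis, of the lamp's knob: upright round brass pin 22 mm in diameter, 52 mm high, top 287 mm above the desk. It stands on the centre of the white round head, 90 mm across, 200 to 235 mm above the desk. Arm 14 mm wide, 220 to 230 mm high, 250 mm from post axis to knob axis.
- lamp_hinge (a point): Point on the upright axis about which the lamp's arm swings, at the height of the knob's top (287 mm); the post below is 16 mm in diameter, with a hub of 26 mm up to 235 mm, on a round foot 110 mm across and 18 mm high beside the rack's left end.
- frame0: Photo-strip picture frame: a dark wooden slab 115 mm long (its x), 44 mm wide (its y), 16 mm thick (z), about 0.12 kg; light picture on its upper face. Lies on the desk face up (z up) at the start, its length within about 0.25 rad of pointing away from the robot. Origin: centre of its underside. May be absent (three or all of the four frames are there).
- frame1: Photo-strip picture frame: a dark wooden slab 125 mm long (its x), 44 mm wide (its y), 16 mm thick (z), about 0.12 kg; light picture on its upper face. Lies on the desk face up (z up) at the start, its length within about 0.25 rad of pointing away from the robot. Origin: centre of its underside. May be absent (three or all of the four frames are there).
- frame2: Photo-strip picture frame: a dark wooden slab 135 mm long (its x), 44 mm wide (its y), 16 mm thick (z), about 0.12 kg; light picture on its upper face. Lies on the desk face up (z up) at the start, its length within about 0.25 rad of pointing away from the robot. Origin: centre of its underside. May be absent (three or all of the four frames are there).
- frame3: Photo-strip picture frame: a dark wooden slab 145 mm long (its x), 44 mm wide (its y), 16 mm thick (z), about 0.12 kg; light picture on its upper face. Lies on the desk face up (z up) at the start, its length within about 0.25 rad of pointing away from the robot. Origin: centre of its underside. May be absent (three or all of the four frames are there).
- mug: Amber glass mug, 80 mm across, 85 mm high, with handle; a bystander at the right. Origin: centre of its underside.
Not all that is in view belongs to the job. Leave any green or yellow look-alike of the frame2 alone.

How it is judged (in metres and radians):
On the way, in this order (a step that is already met when the one before it is completed fails the run):
1. the lamp's head is swung past the rack's left end (knob axis more than 240 mm left of the rack's middle) (y of lamp_knob in the frame of panel above 0.24 m), for 0.2 s.
2. every frame there is stands on the rack, flat on the slope, its lower end on the lip (x of frame0 in the frame of panel between 0.0515 and 0.0665 m and y of frame0 in the frame of panel between -0.175 and 0.175 m and z of frame0 in the frame of panel between -0.005 and 0.006 m and angle between the z axis of each of frame0, frame1, frame2, frame3 and the z axis of panel, either way round below 0.1 rad and angle between the x axis of each of frame0, frame1, frame2, frame3 and the x axis of panel, either way round below 0.17 rad and angle between each of frame0, frame1, frame2, frame3's own z axis and vertical below 1.2 rad and linear speed of each of frame0, frame1, frame2, frame3 below 0.02 m/s and x of frame1 in the frame of panel between 0.0565 and 0.0715 m and y of frame1 in the frame of panel between -0.175 and 0.175 m and z of frame1 in the frame of panel between -0.005 and 0.006 m and x of frame2 in the frame of panel between 0.0615 and 0.0765 m and y of frame2 in the frame of panel between -0.175 and 0.175 m and z of frame2 in the frame of panel between -0.005 and 0.006 m and x of frame3 in the frame of panel between 0.0665 and 0.0815 m and y of frame3 in the frame of panel between -0.175 and 0.175 m and z of frame3 in the frame of panel between -0.005 and 0.006 m), for 0.2 s.
At the end, for the whole second after the job is handed in: Each frame present rests face out, flat on the slope (0.10 rad, 6 mm), length up the slope (0.17 rad), lower end within 9 mm of the lip, centre within 175 mm of the rack's middle, at rest; the lamp is still, its knob within 45 mm of the rack's middle along its width (all of step 2 and y of lamp_knob in the frame of panel between -0.045 and 0.045 m and velocity of joint lamp between -0.05 and 0.05 rad/s); the robot touches nothing.
It fails at once if the mug is knocked over (angle between mug's own z axis and vertical above 0.6 rad).
Of frame0, frame1, frame2, frame3 only 3 to 4 are there at a start; the rules pass over those that are not, and their reading is None.
At some moment in a run one of frame0, frame1, frame2, frame3 may be knocked a few centimetres aside while the robot is not near it.
Once in a run the grip may slacken for a moment while it holds something.
It also fails if it takes over 210 s, if anything falls off the work surface, if the arm or the gripper's body presses on something with over 40 N, if the wrist force passes 120 N, or if a joint passes its speed limit or range.

## Working session

There is one attempt and no reset: what is moved stays moved. The work goes in short steps, each a Python script; the robot and the scene stay as the last script left them, time stands still between calls to the robot, and variables do not carry over. Pictures are saved under pics/ and viewed, and the job is handed in when it is done.

```bash
mkdir -p pics; ls
python3 - <<'E'
from workcell import *
import cv2,pickle
d={}
for n in ("scene","top","wrist"):
    c=camera(n); d[n]=c; cv2.imwrite(f"pics/{n}0.png",c["image"])
    print(n,c["fx"],c["fy"],c["cx"],c["cy"],c["dist_coeffs"],c["cam_to_world"])
pickle.dump(d,open("c0.pkl","wb"))
s=read_state();print(s,grip_point_offset)
E
```

```text
pics
scene 427.79364356409417 427.79364356409417 247.3607845147762 192.31641199788217 [-0.14589266  0.          0.          0.          0.        ] [[-7.18865906e-01 -4.65593553e-01  5.16192263e-01  1.08001222e+03]
 [ 6.94980648e-01 -4.97692523e-01  5.18945134e-01  7.24495115e+02]
 [ 1.52875212e-02  7.31795597e-01  6.81352695e-01  1.04107866e+03]
 [ 0.00000000e+00  0.00000000e+00  0.00000000e+00  1.00000000e+00]]
top 426.61885779621883 426.61885779621883 253.53511856130177 191.19024198627588 [-0.09126051  0.          0.          0.          0.        ] [[ 2.49501487e-02  9.91029436e-01 -1.31294124e-01  2.86455602e+02]
 [-9.99670405e-01  2.55280636e-02  2.72013052e-03  9.07846885e+01]
 [ 6.04741415e-03  1.31182982e-01  9.91339727e-01  1.48108129e+03]
 [ 0.00000000e+00  0.00000000e+00  0.00000000e+00  1.00000000e+00]]
wrist 335.00704899865457 335.00704899865457 254.12485681410357 189.87167191331807 [-0.01747947  0.          0.          0.          0.        ] [[ 2.28117291e-01  9.21898014e-01  3.13155797e-01  2.22161617e+02]
 [-9.73632230e-01  2.16546573e-01  7.17486036e-02 -5.89542604
[... 267 characters left out ...]
]), 'qvel': array([-0.00106548, -0.00132288,  0.00073499, -0.00121845, -0.00085367,
        0.00104006, -0.00117941]), 'joint_efforts': array([ 2.42887843e-03, -9.27381635e+01,  1.98035672e+00, -3.70052326e+01,
        1.79077667e-02,  6.36170822e-03,  1.52749988e-05]), 'eef_pos': array([ 142.28455539, -608.34545455,  230.85802149]), 'tool_rot': array([[ 2.27810975e-01, -9.73705341e-01, -2.60720014e-04],
       [-9.73705019e-01, -2.27811112e-01,  7.96113261e-04],
       [-8.34574651e-04,  7.25010479e-05, -9.99999649e-01]]), 'ft_force': array([ 0.70754426, -0.274161  , -0.01555408]), 'torque': array([ 0.02523371, -0.01345785,  0.00606151]), 'finger_gap': 85.57903176011293} -18.700000000000003
```

View pics/top0.png

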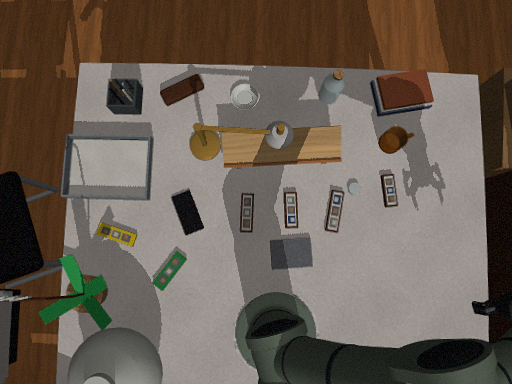

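View pics/scene0.png

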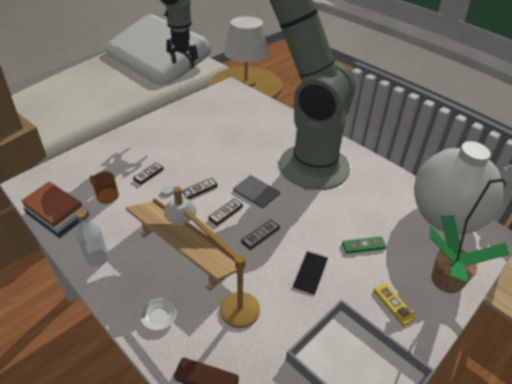

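The top view shows four dark frames at about (247,212), (291,210), (334,210) and (390,190). The lamp head is at (279,135) over the rack, the post is at (205,128), and the mug is at (393,140). The green and yellow strips on the left are decoys.

```bash
cat > h.py <<'E'
import numpy as np, cv2
from workcell import *
def cloud(c):
    h,w=c["range_z"].shape
    K=np.array([[c["fx"],0,c["cx"]],[0,c["fy"],c["cy"]],[0,0,1]])
    u,v=np.meshgrid(np.arange(w),np.arange(h))
    p=cv2.undistortPoints(np.stack([u,v],-1).reshape(-1,1,2).astype(float),K,c["dist_coeffs"]).reshape(h,w,2)
    z=c["range_z"]; P=np.stack([p[...,0]*z,-p[...,1]*z,-z],-1)
    T=c["cam_to_world"]; W=P@T[:3,:3].T+T[:3,3]; W[z<=0]=np.nan
    return W
def ray(c,uv,zw):
    "pixels -> world on plane z=zw"
    K=np.array([[c["fx"],0,c["cx"]],[0,c["fy"],c["cy"]],[0,0,1]])
    p=cv2.undistortPoints(np.asarray(uv,float).reshape(-1,1,2),K,c["dist_coeffs"]).reshape(-1,2)
    d=np.c_[p[:,0],-p[:,1],-np.ones(len(p))]@c["cam_to_world"][:3,:3].T
    o=c["cam_to_world"][:3,3]; t=(zw-o[2])/d[:,2]
    return o+d*t[:,None]
def ortho(c,x0,x1,y0,y1,zw=16,res=1.0):
    "orthoimage: rows = x from x1 down, cols = y from y1 down"
    xs=np.arange(x1,x0,-res); ys=np.arange(y1,y0,-res)
    Y,X=np.meshgrid(ys,xs); P=np.stack([X,Y,np.full_like(X,zw)],-1).reshape(-1,3)
    T=np.linalg.inv(c["cam_to_world"]); Q=P@T[:3,:3].T+T[:3,3]
    Q=Q*[1,-1,-1]
    K=np.array([[c["fx"],0,c["cx"]],[0,c["fy"],c["cy"]],[0,0,1]])
    uv,_=cv2.projectPoints(Q,np.zeros(3),np.zeros(3),K,c["dist_coeffs"])
    m=uv.reshape(len(xs),len(ys),2).astype(np.float32)
    return cv2.remap(c["image"],m[...,0],m[...,1],cv2.INTER_CUBIC)
E
python3 - <<'E'
from h import *
import pickle
d=pickle.load(open("c0.pkl","rb"))
o=ortho(d["top"],300,860,-420,380,16)
cv2.imwrite("pics/ortho0.png",o)
W=cloud(d["top"])
for n,(u,v) in dict(knob=(281,129),head=(272,140),post=(200,127),rackTL=(226,130),mug=(393,140),f0=(247,212),f1=(291,210),f2=(334,210),f3=(390,190),coaster=(355,187),desk=(320,290)).items(): print(n,W[v,u].round(1))
# top-view: rack plane fit
m=np.zeros(W.shape[:2],bool); m[135:168,225:338]=1
P=W[m]; P=P[np.isfinite(P).all(1)&(P[:,2]>55)&(P[:,2]<125)]
for i in range(6):
    A=np.c_[P[:,:2],np.ones(len(P))]; c,*_=np.linalg.lstsq(A,P[:,2],rcond=None); r=P[:,2]-A@c; P=P[abs(r)<max(3,2*r.std())]
print(c,np.degrees(np.arctan(np.hypot(c[0],c[1]))),np.degrees(np.arctan2(c[1],c[0])),r.std(),len(P),P.min(0),P.max(0))
E
```

```text
knob [627.1  12.9 289.1]
head [611.1  35.3 222.1]
post [641.9 253.3 237.1]
rackTL [635.7 175.  232.7]
mug [ 679.8 -409.1    7.4]
f0 [nan nan nan]
f1 [418.5 -44.1  15.2]
f2 [ 421.7 -192.4   20.1]
f3 [ 497.5 -392.5   12.6]
coaster [ 504.5 -267.2   15.3]
desk [ 147.5 -148.8    3.4]
[ 4.50920765e-01  3.78722034e-02 -1.99614935e+02] 24.347150733059213 4.800924705792208 2.618847048860053 2469 [ 554.53609101 -195.41724678   57.40963783] [668.33249641 186.41631555 105.8881238 ]
```

View pics/ortho0.png

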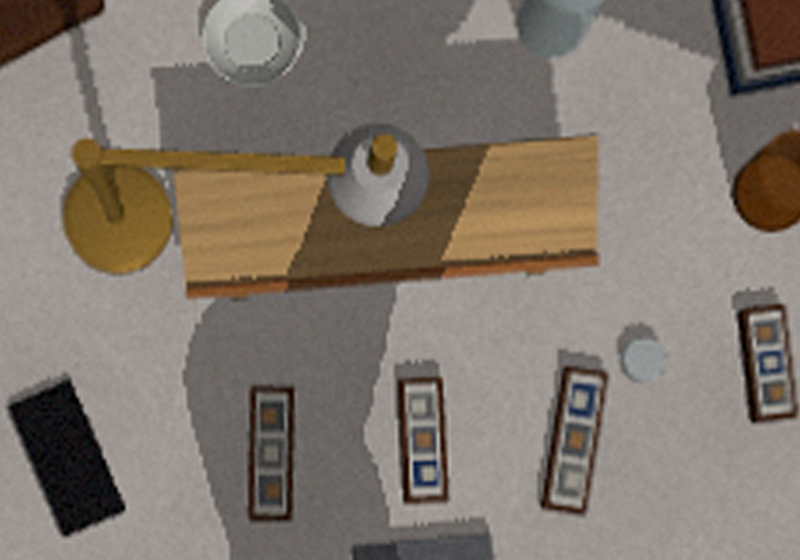

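The two cameras agree on the layout. From left to right by length the frames look like frame2, frame1, frame3 and frame0. Next I'll get precise fits of the lamp, rack and frames.

```bash
cat >> h.py <<'E'
L={0:115,1:125,2:135,3:145}
def find_frames(c,dbg=None,x0=250,x1=560,y0=-480,y1=300):
    res=0.5; o=ortho(c,x0,x1,y0,y1,16,res).astype(int)
    b,g,r=o[...,0],o[...,1],o[...,2]
    m=((r<105)&(r-b>18)).astype(np.uint8)
    m=cv2.morphologyEx(m,cv2.MORPH_CLOSE,np.ones((5,5)))
    out=[]
    for k in cv2.findContours(m,cv2.RETR_EXTERNAL,cv2.CHAIN_APPROX_NONE)[0]:
        if len(k)<200: continue
        (u,v),(w,h),a=cv2.minAreaRect(k)
        w*=res;h*=res
        box=cv2.boxPoints(((u,v),(w,h),a))
        lo,sh=max(w,h),min(w,h)
        if not(100<lo<165 and 35<sh<60): continue
        # direction of long axis in (col,row)
        e1=box[1]-box[0]; e2=box[2]-box[1]
        e=e1 if np.hypot(*e1)>np.hypot(*e2) else e2
        dx,dy=-e[1],-e[0]
        if dx<0: dx,dy=-dx,-dy
        out.append(dict(x=x1-v*res,y=y1-u*res,yaw=float(np.arctan2(dy,dx)),L=lo,W=sh))
    if dbg: cv2.imwrite(dbg,o.astype(np.uint8))
    return sorted(out,key=lambda f:-f["y"])
E
python3 - <<'E'
from h import *
import pickle
d=pickle.load(open("c0.pkl","rb"))
for n in("top","scene"):
    W=cloud(d[n]).reshape(-1,3); W=W[np.isfinite(W).all(1)]
    near=lambda x,y,r:(np.hypot(W[:,0]-x,W[:,1]-y)<r)
    k=W[near(627,10,25)&(W[:,2]>282)&(W[:,2]<293)]; print(n,"knob",k.mean(0),k.min(0),k.max(0),len(k))
    k=W[near(645,258,35)&(W[:,2]>231)]; print("hub",k.mean(0),k.min(0),k.max(0),len(k))
    k=W[near(645,258,80)&(W[:,2]>12)&(W[:,2]<25)]; print("foot",k.min(0),k.max(0),(k.min(0)+k.max(0))/2)
    k=W[near(630,130,130)&(W[:,2]>226)&(W[:,2]<234)&(W[:,1]>65)]; 
    if len(k): print("arm",np.polyfit(k[:,1],k[:,0],1),len(k), k[:,1].min(),k[:,1].max())
for f in find_frames(d["top"]): print({a:round(b,3) for a,b in f.items()})
# rack edges: lip in orthoview at z=70 ; colored
o=ortho(d["top"],500,740,-260,240,70,0.7); cv2.imwrite("pics/rack.png",o)
# sub: normals cross
from numpy.linalg import svd
for n in("top","scene"):
    W=cloud(d[n]); P=W.reshape(-1,3);img=d[n]["image"].reshape(-1,3).astype(int)
    P2=P[(P[:,0]>540)&(P[:,0]<700)&(abs(P[:,1]+10)<200)&(P[:,2]>50)&(P[:,2]<118)]
    # robust plane
    best=None;rng=np.random.default_rng(0)
    for _ in range(500):
        a,b,c=P2[rng.choice(len(P2),3,False)]; nn=np.cross(b-a,c-a); l=np.linalg.norm(nn)
        if l<1000: continue
        nn/=l; i=abs((P2-a)@nn)<3
        if best is None or i.sum()>best.sum(): best=i
    Q=P2[best]; ce=Q.mean(0); nn=svd(Q-ce)[2][2]; nn*=np.sign(nn[2])
    print(n,"plane",ce,nn,np.degrees(np.arccos(nn[2])),"yaw",np.arctan2(-nn[1],-nn[0]),len(Q),((Q-ce)@nn).std())
    # height of 'origin' line z=60
E
```

```text
top knob [633.6769704   13.23461966 287.84102395] [624.50855035   3.96589945 283.79924575] [642.56356301  24.26707821 292.67009265] 44
hub [642.52856915 257.40019006 235.70592528] [630.19313297 223.3154549  231.52439112] [655.24046999 274.910783   241.58759552] 82
foot [589.06631767 209.0678099   12.01017822] [691.0804375  318.24145221  24.94907512] [640.07337759 263.65463106  18.47962667]
arm [3.61605839e-02 6.33206368e+02] 254 66.24134385063454 259.30195855988524
scene knob [635.68406004  15.73173024 287.22400933] [624.64799226   4.6393709  282.86238225] [645.8117649   24.50662461 291.96032521] 48
hub [643.36392207 260.264875   234.67692628] [630.28017257 224.13605971 231.06845567] [655.90547133 277.53365997 238.47066255] 106
foot [587.98521949 209.12354426  12.00713043] [696.8205509  318.25162477  24.404554  ] [642.40288519 263.68758452  18.20584221]
arm [3.37605338e-02 6.34783185e+02] 345 65.5039264530451 257.88683603179095
{'x': 407.25, 'y': 110.0, 'yaw': 0.0, 'L': 134.5, 'W': 45.0}
{'x': 420.479, 'y': -43.015, 'yaw': 0.057, 'L': 126.294, 'W': 45.24}
{'x': 420.038, 'y': -194.891, 'yaw': -0.161, 'L': 146.238, 'W': 45.607}
{'x': 497.348, 'y': -389.049, 'yaw': 0.122, 'L': 116.588, 'W': 45.943}
top plane [626.2795749   -8.73846016  82.27011912] [-0.41568124 -0.037623    0.90873187] 24.669310366298525 yaw 0.0902633072531029 2271 1.5964652966248796
scene plane [632.23046855   8.59037918  85.5731887 ] [-0.42270029 -0.03894258  0.90543246] 25.118408747839702 yaw 0.09186878284638883 2386 1.3804350991012382
```

Run:
```python
import cv2
i=cv2.imread("pics/rack.png");print(i.shape)
```

```text
(343, 715, 3)
```

View pics/rack.png

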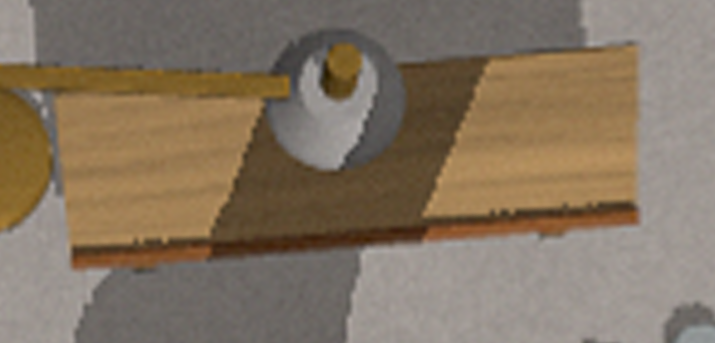

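```bash
cat >> h.py <<'E'
H=np.array([643.,264.]); R=250.
def R_from(x,z):
    x=np.asarray(x,float);z=np.asarray(z,float);x=x/np.linalg.norm(x);z=z/np.linalg.norm(z)
    return np.c_[x,np.cross(z,x),z]
def knob_pose(a,z,s=1,r=R):
    p=[H[0]-r*np.sin(a),H[1]-r*np.cos(a),z]
    return p,R_from([-s*np.cos(a),s*np.sin(a),0],[0,0,-1])
def st():
    s=read_state(); print("t",round(s["time"],2),"pos",s["eef_pos"].round(1),"F",s["ft_force"].round(1),"gap",round(s["finger_gap"],1)); return s
E
python3 - <<'E'
from h import *
for s in(1,-1):
    for a in(0.035,0.5,1.,1.5,1.9,2.18):
        for z in (242,340):
            q=inverse_kinematics(*knob_pose(a,z,s)); print(s,a,z,None if q is None else np.round(q,2))
E
```

```text
1 0.035 242 [ 0.6   0.84 -1.28  1.52  0.81  1.39  2.37]
1 0.035 340 [ 0.59  0.73 -1.27  1.39  0.69  1.51  2.46]
1 0.5 242 [ 0.67  0.64 -1.27  1.81  0.66  1.2   1.83]
1 0.5 340 [ 0.69  0.5  -1.27  1.68  0.49  1.33  1.98]
1 1.0 242 [ 0.55  0.48 -1.26  1.98  0.53  1.07  1.19]
1 1.0 340 [ 0.61  0.31 -1.26  1.84  0.32  1.22  1.39]
1 1.5 242 [ 0.15  0.42 -1.06  1.96  0.43  1.02  0.53]
1 1.5 340 [ 0.19  0.28 -1.07  1.82  0.26  1.2   0.69]
1 1.9 242 [ 0.04  0.66 -1.27  1.79  0.68  1.21 -0.19]
1 1.9 340 [ 0.06  0.52 -1.27  1.66  0.51  1.35 -0.05]
1 2.18 242 [-0.08  0.78 -1.27  1.62  0.77  1.33 -0.51]
1 2.18 340 [-0.09  0.66 -1.27  1.49  0.63  1.45 -0.41]
-1 0.035 242 [ 0.32  0.6  -0.68  1.54  0.4   1.15 -0.47]
-1 0.035 340 [ 0.35  0.54 -0.75  1.4   0.37  1.34 -0.44]
-1 0.5 242 [ 0.36  0.43 -0.74  1.82  0.34  1.02 -1.01]
-1 0.5 340 [ 0.4   0.34 -0.78  1.69  0.25  1.22 -0.94]
-1 1.0 242 [ 0.4   0.37 -1.01  1.99  0.38  0.99 -1.8 ]
-1 1.0 340 [ 0.47  0.24 -1.05  1.85  0.23  1.18 -1.65]
-1 1.5 242 [-0.66  0.25 -0.04  1.99  0.01  0.9  -2.2 ]
-1 1.5 340 [-0.65  0.15 -0.04  1.85  0.01  1.14 -2.19]
-1 1.9 242 [-1.25  0.42  0.59  1.85 -0.28  0.95 -2.44]
-1 1.9 340 [-1.41  0.35  0.81  1.72 -0.27  1.18 -2.43]
-1 2.18 242 [-1.47  0.69  1.02  1.7  -0.64  1.13 -2.45]
-1 2.18 340 [-1.55  0.68  1.23  1.57 -0.65  1.36 -2.43]
```

Run:
```python
from h import *
s=st()
movel([s["eef_pos"][0],s["eef_pos"][1],345],max_speed=300)
p,o=knob_pose(0.035,345); movep(p,o); st()
p,o=knob_pose(0.035,242); print(movel(p,o,150,guard=10)); st()
c=camera("wrist"); cv2.imwrite("pics/w1.png",c["image"])
```

```text
t 0.15 pos [ 142.3 -608.3  230.9] F [ 0.7 -0.3 -0. ] gap 85.6
t 3.47 pos [634.3  13.5 344.8] F [-1.2 -0.4 -0.4] gap 85.6
False
t 4.3 pos [634.6  14.4 242.9] F [ 0.4 -0.   0.8] gap 85.4
```

View pics/w1.png

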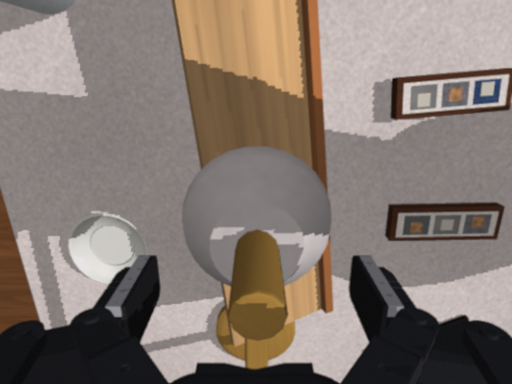

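The knob at (257,290) is centred between the open fingers. Now I'll swing it round the arc.

Run:
```python
from h import *
mx=0
for a in np.linspace(0.035,2.18,13)[1:]:
    try: g=movel(*knob_pose(a,242),120,guard=40)
    except PlanningError as e: print("PE",a,e); break
    s=read_state(); mx=max(mx,np.linalg.norm(s["ft_force"]))
    if g: print("guard",a); break
print(mx); s=st(); print(s["qpos"].round(2))
c=camera("top"); cv2.imwrite("pics/t1.png",c["image"])
```

```text
1.66885428188513
t 10.65 pos [437.7 406.3 241.9] F [-0.3 -0.7 -0.2] gap 85.8
[-0.32  0.57 -0.79  1.64  0.44  1.12 -0.26]
```

View pics/t1.png

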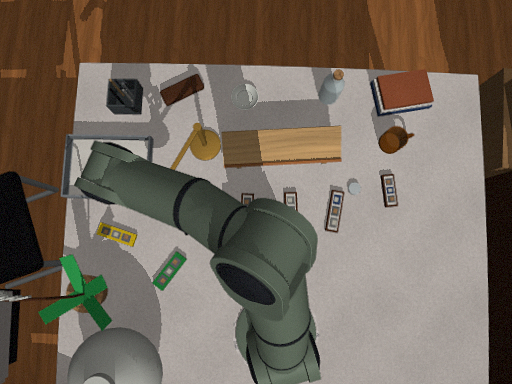

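```bash
cat >> h.py <<'E'
PY=0.082; O=np.array([583.,-9.,60.]); S=np.radians(25)
ex=np.array([np.cos(S)*np.cos(PY),np.cos(S)*np.sin(PY),np.sin(S)]); ey=np.array([-np.sin(PY),np.cos(PY),0]); ez=np.cross(ex,ey)
def pan(x,y,z): return O+x*ex+y*ey+z*ez
def to_pan(p): d=np.asarray(p)-O; return np.array([d@ex,d@ey,d@ez])
SG=-1
def pick_rot(yaw): return R_from(SG*np.array([-np.sin(yaw),np.cos(yaw),0]),[0,0,-1])
def place_rot(): return R_from(SG*ey,-ez)
E
python3 - <<'E'
import h
from h import *
s=st()
p,o=knob_pose(2.15,242); movel(p,o,80); p[2]=345; movel(p,o,250); st()
F=find_frames(camera("top")); print([{k:round(v,2) for k,v in f.items()} for f in F])
for sg in(1,-1):
    h.SG=sg
    for x,y,a in((407,110,0),(420,-43,.057),(420,-195,-.16),(497,-389,.122)):
        for z in(2,250):
            q=inverse_kinematics([x,y,z],h.pick_rot(a)); print(sg,y,z,None if q is None else q.round(2))
    for y in(145,45,-55,-155):
        for z in(2,90):
            q=inverse_kinematics(pan(65,y,z),h.place_rot()); print(sg,"place",y,z,None if q is None else q.round(2))
E
```

```text
t 10.7 pos [437.7 406.1 242. ] F [ 0.  -1.  -0.7] gap 85.4
t 11.51 pos [433.9 400.8 345.4] F [-0.2  0.1 -0.6] gap 85.4
[{'x': 432.78, 'y': -20.73, 'yaw': 0.06, 'L': 128.28, 'W': 45.18}, {'x': 420.33, 'y': -194.63, 'yaw': -0.16, 'L': 145.98, 'W': 45.36}, {'x': 497.67, 'y': -389.14, 'yaw': 0.13, 'L': 116.03, 'W': 45.1}]
1 110 2 [ 0.03  0.71 -0.56  2.24  0.94  0.45  0.27]
1 110 250 [ 0.44  0.29 -0.99  2.04  0.29  0.96  0.86]
1 -43 2 [ 0.41  0.71 -0.58  2.24  0.95  0.46  0.68]
1 -43 250 [ 0.74  0.27 -0.91  2.04  0.26  0.95  1.32]
1 -195 2 [ 0.72  0.73 -0.54  2.14  0.82  0.49  0.95]
1 -195 250 [ 0.89  0.3  -0.71  1.96  0.24  0.96  1.47]
1 -389 2 [ 0.98  0.92 -0.64  1.69  0.73  0.79  1.69]
1 -389 250 [ 1.    0.59 -0.67  1.54  0.39  1.15  1.95]
1 place 145 2 [-0.04  0.64 -0.45  2.02  1.35  0.39  0.06]
1 place 145 90 [ 0.12  0.49 -0.66  2.06  1.09  0.49  0.29]
1 place 45 2 [ 0.17  0.63 -0.47  2.04  1.34  0.31  0.24]
1 place 45 90 [ 0.34  0.48 -0.68  2.08  1.02  0.41  0.54]
1 place -55 2 [ 0.4   0.66 -0.51  2.    1.2   0.27  0.57]
1 place -55 90 [ 0.58  0.51 -0.72  2.04  0.89  0.38  0.87]
1 p
[... 249 characters left out ...]
12  2.25  0.31  0.25 -1.86]
-1 -43 250 [ 0.22  0.18 -0.3   2.07  0.07  0.9  -1.63]
-1 -195 2 [ 0.42  0.68 -0.14  2.15  0.28  0.33 -1.69]
-1 -195 250 [ 0.5   0.25 -0.23  1.98  0.07  0.92 -1.5 ]
-1 -389 2 [ 0.77  0.84 -0.3   1.7   0.37  0.65 -1.18]
-1 -389 250 [ 0.67  0.52 -0.15  1.56  0.08  1.07 -0.95]
-1 place 145 2 None
-1 place 145 90 [-0.47  0.42  0.09  2.09  0.41  0.24 -2.26]
-1 place 45 2 None
-1 place 45 90 [-0.15  0.41 -0.04  2.1   0.3   0.21 -1.95]
-1 place -55 2 [-0.12  0.62  0.19  2.03 -1.2   0.16 -0.31]
-1 place -55 90 [ 0.21  0.43 -0.23  2.06  0.24  0.23 -1.69]
-1 place -155 2 [ 0.24  0.64 -0.04  1.94 -0.63  0.17 -0.68]
-1 place -155 90 [ 0.48  0.48 -0.33  1.98  0.09  0.28 -1.35]
```

Frame1 has been knocked to about (433,-21), so I'll re-measure each frame with the wrist camera before its grasp. Frame2 first.

```bash
sed -i 's/^SG=-1/SG=1/' h.py
cat >> h.py <<'E'
def refine(guess,tag,k):
    c=camera("wrist"); cv2.imwrite(f"pics/{tag}_w.png",c["image"])
    x,y=guess
    F=find_frames(c,f"pics/{tag}_o.png",x-130,x+130,y-110,y+110)
    F=[f for f in F if abs(f["L"]-L[k])<8]
    F.sort(key=lambda f:np.hypot(f["x"]-x,f["y"]-y))
    print("refine",tag,[{a:round(b,3) for a,b in f.items()} for f in F])
    return F[0] if F else None
def pick(k,guess,yaw,tag):
    x,y=guess
    movep([x,y,250],pick_rot(yaw))
    f=refine(guess,tag,k)
    if f is None: print("NOT FOUND"); return None
    r=pick_rot(f["yaw"])
    movel([f["x"],f["y"],60],r,200)
    g=movel([f["x"],f["y"],2],r,80,guard=12); st()
    if g: print("guard on descent"); return None
    clamp(); st()
    movel([f["x"],f["y"],150],r,150); s=st()
    return f
def place(k,slot):
    r=place_rot(); h=L[k]/2
    movep(pan(h+10,slot,100),r)
    s=st()
    movel(pan(h+8,slot,14),r,150)
    g1=movel(pan(h+8,slot,-4),r,30,guard=5); s=st(); print("pan",to_pan(s["eef_pos"]).round(1),g1)
    g2=movel(s["eef_pos"]-18*ex,r,30,guard=6); s=st(); print("pan",to_pan(s["eef_pos"]).round(1),g2)
    return s
def release(k,slot):
    s=read_state(); open_gripper(); movel(s["eef_pos"]+90*ez,place_rot(),150); st()
E
python3 - <<'E'
from h import *
pick(2,(407,110),0,"f2")
c=camera("wrist"); cv2.imwrite("pics/f2_l.png",c["image"])
E
```

```text
refine f2 [{'x': 403.562, 'y': 109.255, 'yaw': -0.012, 'L': 132.576, 'W': 42.028}]
t 14.76 pos [403.8 109.3   2.4] F [ 0.2 -0.   1. ] gap 85.1
t 15.25 pos [403.7 109.2   2.5] F [-3.2 -0.9 16.1] gap 42.6
t 16.38 pos [403.2 109.1 149.4] F [ 0.3 -1.3 -0.7] gap 42.5
```

```bash
python3 -c "
import cv2,numpy as np
a=cv2.imread('pics/f2_w.png');b=cv2.imread('pics/f2_l.png');o=np.hstack([a,b]);cv2.imwrite('pics/cmp1.png',cv2.resize(o,(800,300)))"
```

```text
(no output)
```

View pics/cmp1.png

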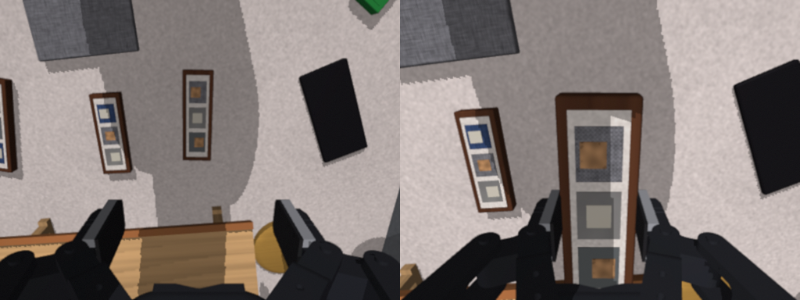

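Frame2 is held level between the pads. Placing it now.

```bash
python3 - <<'E'
from h import *
place(2,145)
cv2.imwrite("pics/p2.png",camera("scene")["image"]); cv2.imwrite("pics/p2w.png",camera("wrist")["image"])
E
python3 -c "
import cv2,numpy as np
a=cv2.imread('pics/p2.png');b=cv2.imread('pics/p2w.png');o=np.hstack([a,b]);cv2.imwrite('pics/cmp2.png',cv2.resize(o,(800,300)))"
```

```text
t 17.23 pos [597.9 137.7 182.5] F [-0.6 -0.4 -1.1] gap 42.2
t 18.38 pos [638.1 140.9  95.1] F [-0.2  0.  -1.7] gap 42.3
pan [ 75.7 144.9   3.4] True
t 18.83 pos [626.6 139.9  89.8] F [3.5 0.8 1.4] gap 42.1
pan [ 63.  144.8   3.5] True
```

View pics/cmp2.png

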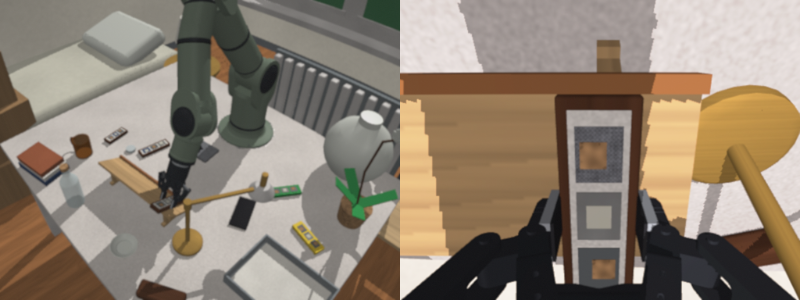

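The wrist view shows the lower end at (597,95) against the lip and the frame aligned with the slope. I'll release it and go on to frame1.

```bash
sed -i 's/\[f\["x"\],f\["y"\],2\],r,80/[f["x"],f["y"],3.2],r,80/' h.py
python3 - <<'E'
from h import *
release(2,145)
cv2.imwrite("pics/r2w.png",camera("wrist")["image"])
pick(1,(432,-22),0.06,"f1"); cv2.imwrite("pics/f1_l.png",camera("wrist")["image"])
E
python3 -c "
import cv2,numpy as np
a=cv2.imread('pics/r2w.png');b=cv2.imread('pics/f1_l.png');o=np.hstack([a,b]);cv2.imwrite('pics/cmp3.png',cv2.resize(o,(800,300)))"
```

```text
t 20.18 pos [588.9 136.5 170.8] F [ 0.4  0.6 -0.1] gap 85.2
refine f1 [{'x': 430.128, 'y': -21.356, 'yaw': 0.061, 'L': 123.712, 'W': 42.74}]
t 23.23 pos [430.3 -21.4   3.5] F [-0.6  0.2 -0.3] gap 85.3
t 23.72 pos [430.3 -21.5   3.7] F [-2.6 -0.5 15.4] gap 42.4
t 24.84 pos [429.7 -21.4 149.4] F [-0.4 -0.3 -0.3] gap 41.9
```

View pics/cmp3.png

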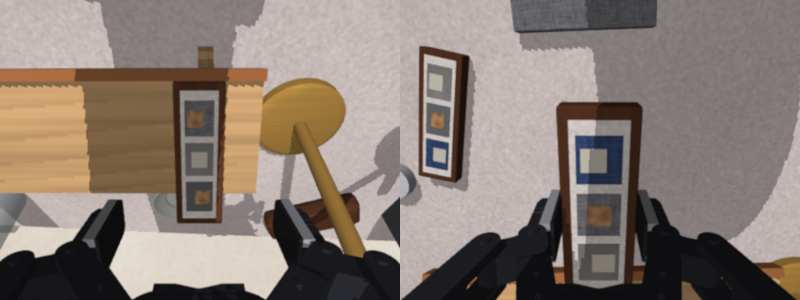

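Frame2 rests against the lip at (195,81) and frame1 is held. Next I'll place frame1 and fetch frame3.

```bash
python3 - <<'E'
from h import *
place(1,45); cv2.imwrite("pics/p1w.png",camera("wrist")["image"])
release(1,45)
cv2.imwrite("pics/r1w.png",camera("wrist")["image"])
pick(3,(420,-194.6),-0.16,"f3"); cv2.imwrite("pics/f3_l.png",camera("wrist")["image"])
E
python3 -c "
import cv2,numpy as np
a=cv2.imread('pics/r1w.png');b=cv2.imread('pics/f3_l.png');o=np.hstack([a,b]);cv2.imwrite('pics/cmp4.png',cv2.resize(o,(800,300)))"
```

```text
t 25.63 pos [601.5  37.3 180.4] F [-0.1 -0.6 -1.8] gap 42.2
t 26.77 pos [641.3  40.7  94.1] F [ 0.6  0.2 -0.9] gap 42.1
pan [70.8 44.7  4.6] True
t 27.23 pos [629.5  39.8  88.5] F [3.5 0.9 1.2] gap 42.8
pan [57.7 44.8  4.6] True
t 28.53 pos [591.8  36.3 169.6] F [ 0.5  0.4 -0.3] gap 85.1
refine f3 [{'x': 416.741, 'y': -195.405, 'yaw': -0.16, 'L': 142.863, 'W': 42.531}]
t 31.77 pos [ 416.9 -195.4    3.5] F [-0.5 -0.5 -0.3] gap 85.5
t 32.26 pos [ 416.9 -195.5    3.7] F [-3.3  0.3 14. ] gap 42.8
t 33.38 pos [ 416.3 -195.3  149.3] F [ 0.6  0.2 -0.7] gap 42.3
```

View pics/cmp4.png

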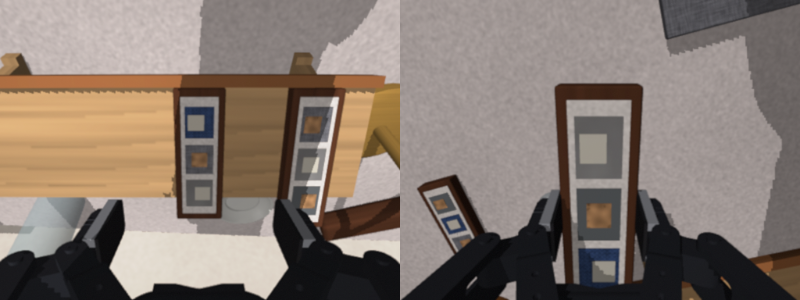

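Frames 2 and 1 sit on the lip, parallel. Frame3 is held. Continuing.

```bash
python3 - <<'E'
from h import *
place(3,-55)
release(3,-55)
cv2.imwrite("pics/r3w.png",camera("wrist")["image"])
pick(0,(497.5,-389),0.125,"f0"); cv2.imwrite("pics/f0_l.png",camera("wrist")["image"])
E
python3 -c "
import cv2,numpy as np
a=cv2.imread('pics/r3w.png');b=cv2.imread('pics/f0_l.png');o=np.hstack([a,b]);cv2.imwrite('pics/cmp5.png',cv2.resize(o,(800,300)))"
```

```text
t 34.38 pos [619.  -62.4 184.8] F [-0.2 -0.5 -0.8] gap 42.5
t 35.52 pos [658.5 -58.4  98.3] F [-0.5 -0.4 -0.5] gap 42.6
pan [ 80.7 -55.4   4.6] True
t 35.98 pos [646.8 -59.2  92.8] F [4.1 0.1 0.6] gap 42.4
pan [ 67.8 -55.3   4.6] True
t 37.23 pos [608.9 -62.6 173.8] F [ 0.   0.  -0.6] gap 85.5
refine f0 [{'x': 493.948, 'y': -389.847, 'yaw': 0.123, 'L': 113.816, 'W': 42.191}]
t 40.6 pos [ 494.2 -389.9    3.5] F [-0.4 -0.3  1.2] gap 85.5
t 41.09 pos [ 494.1 -390.     3.9] F [-1.5 -0.1  8.2] gap 42.3
t 42.22 pos [ 493.5 -389.7  149.1] F [ 0.2 -0.9 -1.9] gap 42.0
```

View pics/cmp5.png

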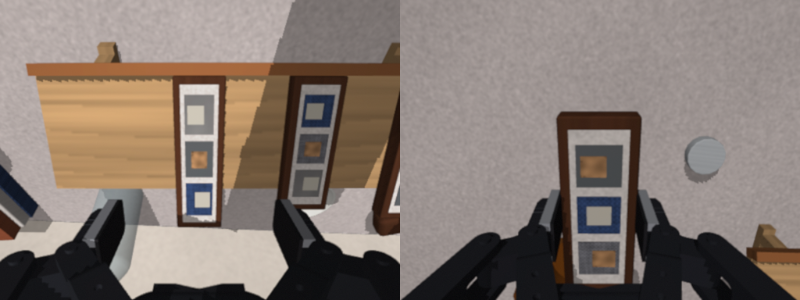

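Frame3 is down against the lip at (200,77) and frame0 is held. I'll place frame0 and check with the top camera.

Run:
```python
from h import *
place(0,-150)
cv2.imwrite("pics/p0w.png",camera("wrist")["image"])
release(0,-150)
cv2.imwrite("pics/r0w.png",camera("wrist")["image"])
movel([520,-80,330],R_from(SG*ey,[0,0,-1]),200)
movep(*knob_pose(2.05,345)); st()
c=camera("top"); cv2.imwrite("pics/t2.png",c["image"])
import pickle; pickle.dump(c,open("t2.pkl","wb"))
o=ortho(c,530,760,-230,230,90,0.6); cv2.imwrite("pics/t2o.png",o)
W=cloud(c).reshape(-1,3); W=W[np.isfinite(W).all(1)]; Q=(W-O)@np.c_[ex,ey,ez]
for k,y in((2,145),(1,45),(3,-55),(0,-150)):
    m=(abs(Q[:,1]-y)<40)&(Q[:,2]>10)&(Q[:,2]<30)&(Q[:,0]>-6)&(Q[:,0]<170); P=Q[m]
    if len(P)<30: print(k,len(P)); continue
    A=np.c_[P[:,:2],np.ones(len(P))]; co,*_=np.linalg.lstsq(A,P[:,2],rcond=None)
    print(k,len(P),"x",P[:,0].min().round(1),P[:,0].max().round(1),"y",P[:,1].min().round(1),P[:,1].max().round(1),"z",P[:,2].mean().round(1),"tilt",co[:2].round(3))
```

```text
t 43.28 pos [ 614.  -158.3  178.8] F [-0.2 -0.1 -1.7] gap 42.1
t 44.42 pos [ 652.7 -154.3   92. ] F [-0.2  0.6 -2.1] gap 42.1
pan [  65.7 -150.5    4.6] True
t 44.88 pos [ 640.9 -155.2   86.4] F [ 0.8 -0.4  3. ] gap 42.1
pan [  52.6 -150.4    4.6] True
t 46.17 pos [ 603.  -158.5  167.4] F [ 0.6 -0.4  0.4] gap 85.5
t 49.08 pos [421.9 378.4 344.8] F [-0.3 -0.4  0.8] gap 85.4
2 557 x -6.0 134.3 y 107.8 182.0 z 18.3 tilt [ 0.002 -0.008]
1 528 x -5.9 123.9 y 6.6 84.3 z 18.4 tilt [0.011 0.005]
3 600 x -5.6 144.5 y -92.1 -17.3 z 18.2 tilt [ 0.009 -0.015]
0 498 x -5.8 115.0 y -187.9 -111.8 z 18.0 tilt [0.011 0.012]
```

View pics/t2.png

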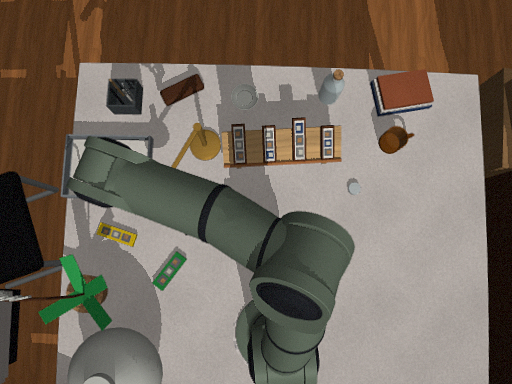

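View pics/t2o.png

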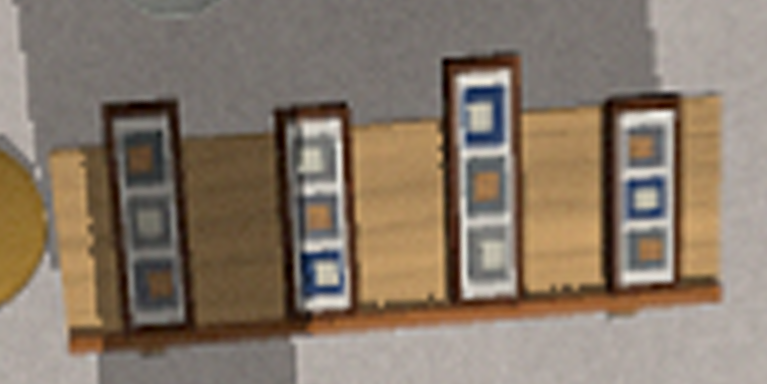

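View pics/r0w.png

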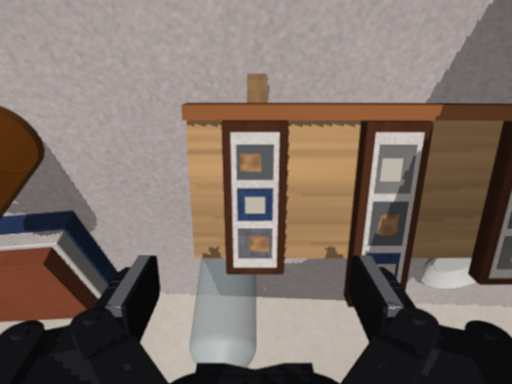

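All four tops read 134, 124, 144.5 and 115 mm up the slope, which matches their lengths, so every lower end is on the lip. Tilts are at most 0.015. Next I'll swing the lamp back, checking the knob position before descending.

Run:
```python
from h import *
cv2.imwrite("pics/k2.png",camera("wrist")["image"])
```

```text
(no output)
```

View pics/k2.png

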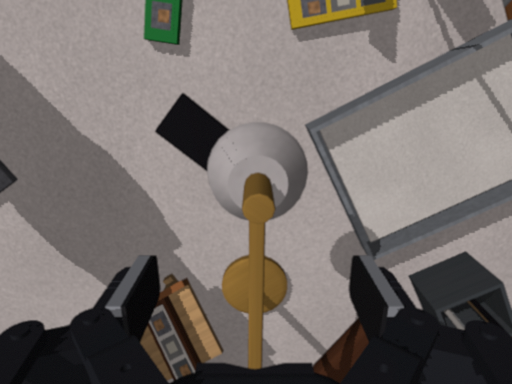

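The knob is at column 258, centred between the fingers. Descending and swinging back.

```bash
python3 - <<'E'
from h import *
print(movel(*knob_pose(2.05,242),150,guard=10))
mx=0
for a in np.linspace(2.05,0.03,13)[1:]:
    try: g=movel(*knob_pose(a,242),120,guard=40)
    except PlanningError as e: print("PE",a,e); break
    mx=max(mx,np.linalg.norm(read_state()["ft_force"]))
    if g: print("guard",a); break
print(mx); st()
movel(*knob_pose(0.05,242),60); movel(*knob_pose(0.05,345),150)
s=st(); print(s["qpos"].round(2))
movep([450,-300,400],R_from([0,1,0],[0,0,-1])); st()
E
python3 - <<'E'
from h import *
wait(0.5)
for n in("top","scene"):
    c=camera(n); cv2.imwrite(f"pics/{n}3.png",c["image"])
    W=cloud(c).reshape(-1,3); W=W[np.isfinite(W).all(1)]
    k=W[(np.hypot(W[:,0]-630,W[:,1]-20)<70)&(W[:,2]>282)&(W[:,2]<293)]; print(n,"knob",k.mean(0).round(1),"pan",to_pan(k.mean(0)).round(1),len(k))
    Q=(W-O)@np.c_[ex,ey,ez]
    for kk,y in((2,145),(1,45),(3,-55),(0,-150)):
        P=Q[(abs(Q[:,1]-y)<40)&(Q[:,2]>10)&(Q[:,2]<30)&(Q[:,0]>0)&(Q[:,0]<170)]
        if len(P)<30: print(kk,len(P)); continue
        P2=P[P[:,0]>14]; print(kk,len(P),"xmax",P[:,0].max().round(1),"ymid",np.round((P2[:,1].min()+P2[:,1].max())/2,1),"z",P[:,2].mean().round(1))
E
```

```text
False
1.1584580924987664
t 56.02 pos [634.7  14.7 242.1] F [-1.1  0.1 -0.3] gap 85.3
t 57.1 pos [630.4  14.1 344.2] F [ 1.2 -0.4 -0.5] gap 85.7
[ 0.63  0.81 -1.44  1.39  0.8   1.6   2.37]
t 58.48 pos [ 450.6 -299.1  399.8] F [-0.4  0.5  0.2] gap 85.3
top knob [605.7  16.  286.9] pan [118.3  23.1 195.3] 45
2 469 xmax 133.9 ymid 151.9 z 18.7
1 232 xmax 124.4 ymid 51.5 z 18.2
3 570 xmax 143.8 ymid -54.9 z 18.5
0 472 xmax 113.8 ymid -150.7 z 18.1
scene knob [607.5  18.6 287.4] pan [120.3  25.5 194.9] 45
2 481 xmax 134.8 ymid 145.5 z 18.2
1 416 xmax 126.9 ymid 44.9 z 17.4
3 426 xmax 145.1 ymid -53.8 z 17.2
0 313 xmax 115.5 ymid -148.8 z 17.2
```

View pics/top3.png

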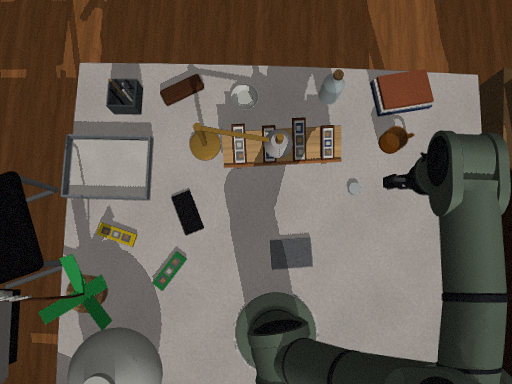

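View pics/scene3.png

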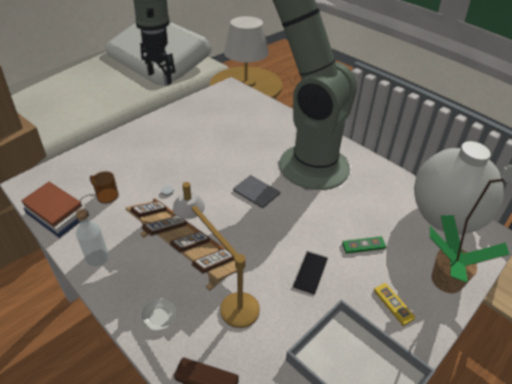

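Both views show four frames side by side on the rack, the head over its middle at top-view pixel (277,145), the mug upright, and the arm clear. Handing the job in.

Run:
```python
from h import *
wait(0.5); print(finish_job()); st()
```

```text
the job is handed in; nothing more can be done
None
the job is handed in; nothing more can be done
```

I swung the lamp left past the rack's end and set all four frames on the rack. Then I swung the lamp back over the middle and handed the job in at about 59 s; no verdict was reported.

**Frames:** In the last check from two cameras, each frame's upper end read within about 2 mm of its own length up the slope, so all the lower ends are on the lip. Their centres are at about +145, +45, −55 and −150 mm along the rack. Tilt against the slope was 0.015 rad or less when I measured it just before swinging the lamp back.

**Lamp:** The knob is about 23 to 25 mm left of the rack's middle, against the 45 mm allowed. I did not measure its speed directly.

**Mug and arm:** The mug is upright and the arm is clear of everything.

**Disagreements:**
- Frame heights read about 2 mm high in both cameras, which I put down to an offset in my fitted rack plane.
- The cameras differ by about 6 mm on the sideways positions of frame2 and frame1, since the lamp arm and head hide part of them from above.
- Frame1 had been knocked aside before I picked it up, so I located it again first.
- I noticed no slackening of the grip.

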